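# Set the micromotor's speed lever to the third click

### The arm

A 6-joint arm with a two-finger parallel gripper is mounted at the origin on the work surface. World frame = base frame: x ahead of the robot, y to its left, z up, the work surface at z = 0. Lengths are in m, angles in rad, forces in N, time in s.
With the tool pointing down it reaches from about 0.35 to 0.775 m from the base axis. Payload 7.3 kg.
Tool frame: the origin (TCP) lies on the centre line of the jaws, within the pads' length; the fingertips stand 14 mm ahead of it and the grasp point (between the pads) lies 5 mm behind it; z points along the fingers, y is the direction in which the jaws open and shut (so a half turn about z gives the same grasp; the last joint's range is limited). The gripper opens to 92 mm and grips with 3 to 60 N. Pads are 19 mm wide; open, the fingers measure 130 mm over their backs; the gripper's body (75 mm by 190 mm) begins 47 mm behind the grasp point.
Start: joints at [1.204, 0.342, 1.524, -0, 1.275, -0.146], TCP at [0.115, 0.512, 0.241] pointing down, gripper open.
Joint ranges: [-2.53, 2.53], [-0.77, 2.02], [0.04, 2.7], [-1, 4.14], [0.28, 2.66], [-3.11, 3.11]. Speed limits (rad/s): [2.57, 2.57, 3.14, 3.14, 3.14, 3.14].

### API

Orientations are given as [roll, pitch, yaw] about the fixed x, y, z axes, in that order (R = Rz(yaw) Ry(pitch) Rx(roll)).
In Python, from cell import telemetry, cams, robot gives the robot as it stands.
- The arm moves only by the tool servo_tool, never from a script. Its argument "targets" is text: rows parted by semicolons, each of 4 numbers parted by spaces: the shift along the tool's x, y, z in mm, then the turn about the tool's z in rad. In form: x y z yaw; .... A call has 1 to 20 rows; each row shifts and turns the pose as measured when the row begins, along the tool's axes as they then stand; what a row does not reach is not made up. A row lasts 1/8 s, in which the tool goes at most 62.5 mm and 10.7 degrees, less where a joint would pass 70% of its speed; a pose out of reach is approached as far as the arm can. A call with a gripper value outside its range is refused whole. "hand" is the opening, from 0 (shut) to 1 (fully open), set as the call begins (left out, the last holds). The fingers move at their own pace and stop on an object; "squeeze" is the grip in N (left out, the last holds). Time passes only in rows, so rows that do not move let the fingers close. It gives the time, the measured TCP pose, the force and the opening at its end, in the units of the state.
- telemetry.observe(): the state, without advancing time (a new reading comes with each control period).
- cams.read_camera(name): name is "scene" or "top" or "wrist"; returns a dict with "color" (400x640x3 uint8, red, green, blue), "K" (3x3 intrinsics, pixels), "R" (3x3) and "t" (3): a world point X has camera coordinates R X + t. Camera axes: x right, y down, z forward; pixel columns grow to the right and rows downward; lengths in m; the calibration is good to about 2 mm. A picture is of the moment at which its call begins. There is no depth.
- robot.hand_in(): hands the job in, once; it reports no verdict.
Trained networks look in a picture, given as the dict that the camera call returned (one of the last four; its "shot" number tells which), for a name from the list of things; names that differ only in an ending like _2 or _b are one class to them, and where a whole thing is asked for, a point or a joint stands for the part that bears it (a point fixed in the world has none). Each returns a list of dicts, best first, with "score" (0 to 1); they miss things now and then, are a little off and sometimes report something else, mostly with a low value. They report only what shows in the picture. A call takes as long as a camera call.
- cams.cut_out(picture, query): "region" (400x640 bool, what is visible of it) and "extent" ([centre column, centre row, width, height] in pixels, round what is visible of it).
The state is a dict: "time": time; "qpos": joint angles; "qvel": joint speeds; "joint_efforts": joint torques, N m; "tool_pos": TCP position; "tool_rot": TCP orientation; "contact_force": force on the tool from outside, world axes, zero at the start; "torque": the same for the moment, N m; "opening": finger opening in m.
Only numpy, scipy, OpenCV 4.12 (cv2) and the standard library are available. Lean on these libraries where they do the work, as an engineer would, in place of code of your own. Each camera call takes 0.05 s, during which the arm holds its last target.

### The job

A bigger bur has gone into the handpiece of the bench micromotor: with the fingertips, push the red speed lever on the white drive unit back to its off stop (the white dot), then push it the other way through the clicks, counting from off, and leave it standing at the third click, never running past it towards the fourth. Push the lever from the side, without pinching it and without forcing it, and leave the handpiece and everything else on the bench where it is.

Things in the scene. Friction and masses are not known exactly. Their poses are not given: they have to be found in the camera images.
- drive_unit: White micromotor drive unit, 165 mm (its x) x 250 mm (its y) x 75 mm high, fixed to the bench. Origin: centre of the underside; +x to its back where the handpiece lies in two 30 mm high forks (unit x 28 to 72 mm), -x to the front with the round sockets, +y to its left seen from the front. The flat top is at 75 mm; the grey panel at its front has a black slot along y for the lever, at unit x = -30 mm.
- speed_lever (a joint): Travel of the lever in m: 0 at the off stop (left, unit +y), growing to the right (unit -y), towards fast, to 0.070. Spring detents at 0, 0.014, 0.028, 0.042, 0.056, 0.070: off and five clicks; the third click is 0.042. Leaving a detent takes 5 to 8 N, falling to nothing 7 mm on; then the lever snaps by itself into the next. It starts at the first, second or third click.
- lever_top (a point): Centre of the top of the lever's grip, 113 mm above the bench (38 mm above the panel). The grip is red with a small white crown, 26 mm across the slot (unit x) and 16 mm along it (unit y), with upright flat sides from 12 to 34 mm above the panel: its two pushing faces lie 8 mm to either side of this point along unit y.
- grip_off_side: The half of the red grip that faces the off end (unit +y): pushing its outer face slides the lever towards fast. Origin: centre of its underside, 12 mm above the panel, 4.5 mm from the middle of the grip towards off. Outer face 26 mm wide, 22 mm high.
- grip_fast_side: The half of the red grip that faces the fast end (unit -y): pushing its outer face slides the lever towards off. Origin: centre of its underside, 12 mm above the panel, 4.5 mm from the middle of the grip towards fast.
- slot_off_end (a point): Point on the slot at panel height (75 mm), under the middle of the lever when it is at the off stop (unit y = +35 mm). In front of the slot white marks stand beside the lever's six resting places: a round dot at off, then one bar for each click, growing longer towards fast. Left of here the panel is clear to the unit's edge (90 mm).
- slot_fast_end (a point): Point on the slot at panel height (75 mm), under the middle of the lever when it is at the fast end (unit y = -35 mm). To the right of here the panel is clear for 55 mm, then comes a power rocker 7 mm high.
- handpiece: The silver handpiece (27 mm thick, 180 mm long) lying loose in the two black forks on the back of the unit's top, parallel to the slot, its axis 80 mm behind the slot and 30 mm above the top panel, its upper side 44 mm above the panel. Origin: lowest line of the barrel, about the middle of its length. Must not be disturbed.
- pliers: Loose pliers (about 145 x 60 x 12 mm) lying on the bench to the left of the unit. Origin: under the pivot. Must not be disturbed.
- bur_block: Loose wooden block (75 x 50 x 30 mm) with eight small burs standing in it (58 mm high in all), on the bench to the right of the unit. Origin: centre of the underside. Must not be disturbed.
- oil_bottle: Small loose amber bottle with a white cap (32 mm thick, 70 mm high) on the bench behind the unit. Origin: centre of the underside. Must not be disturbed.
- pickle_dish: Small loose white dish (80 mm wide, 24 mm high) on the bench behind the unit. Origin: centre of the underside. Must not be disturbed.
- flat_file: Loose flat file with a dark mushroom handle (220 mm long, 33 mm high at the handle) lying far to the left. Origin: on the bench, about the middle of its length. Must not be disturbed.
- needle_file_cup: Loose white cup of needle files (56 mm thick, about 180 mm high in all) far to the left. Origin: centre of the underside. Must not be disturbed.
- findings_box: Loose flat grey box with a clear lid (177 x 117 x 43 mm) far to the right. Origin: centre of the underside. Must not be disturbed.

How it is judged:
By the outcome, as a careful person would: the job done as asked, in the order asked, and still so for the second after the job is handed in, with the robot touching nothing.
It also fails if it takes over 64 s, if anything falls off the work surface, if the arm or the gripper's body presses on something with over 40 N, if the wrist force passes 120 N, or if a joint passes its speed limit or range.

## Working session

There is one attempt and no reset: what is moved stays moved. The work goes in short steps, Python scripts to look and compute and a tool call to move; the robot and the scene stay as the last step left them, time stands still between calls to the robot, and variables do not carry over. Pictures are saved under pics/ and viewed, and the job is handed in when it is done.

Besides the shell and the picture viewer there is one more tool, called in YAML: its name, and indented under it one key for each argument. servo_tool: Moves the arm, as the interface text tells. Its arguments: {"type":"object","properties":{"targets":{"type":"string"},"hand":{"type":"number"},"squeeze":{"type":"number"}},"required":["targets"]}

```bash
mkdir -p pics; ls; cat > h.py <<'E'
import numpy as np,cv2
from cell import telemetry,cams,robot
def save(d,n,box=None,s=1):
    im=d["color"][:,:,::-1]
    if box: im=im[box[1]:box[3],box[0]:box[2]]
    cv2.imwrite(f"pics/{n}.png",cv2.resize(im,None,fx=s,fy=s,interpolation=cv2.INTER_CUBIC))
def ray(d,u,v,z):
    K,R,t=map(np.array,(d["K"],d["R"],d["t"])); c=-R.T@t
    r=R.T@np.linalg.solve(K,[u,v,1]); return c+r*(z-c[2])/r[2]
def proj(d,X):
    p=np.array(d["K"])@(np.array(d["R"])@np.array(X)+np.array(d["t"])); return p[:2]/p[2]
E
python3 - <<'E'
from h import *
s=telemetry.observe(); print(s)
for n in ["top","scene"]:
    d=cams.read_camera(n); save(d,n+"0")
    print(n,-np.array(d["R"]).T@d["t"])
    for q in ["drive_unit","speed_lever","grip_off_side","grip_fast_side","handpiece"]:
        for r in cams.cut_out(d,q)[:1]:
            e=r["extent"]; z=.113 if 'lever' in q else .1
            ys,xs=np.nonzero(r["region"]); 
            print(q,round(r["score"],2),np.round(e,1),ray(d,e[0],e[1],.1).round(4),xs.mean().round(1),ys.mean().round(1))
E
```

```text
pics
{'time': 0.0, 'qpos': array([ 1.20401068e+00,  3.42766562e-01,  1.52502967e+00, -7.16108645e-06,
        1.27539172e+00, -1.45991020e-01]), 'qvel': array([-0.0009657 , -0.00046195, -0.0004172 , -0.0012103 , -0.0005389 ,
       -0.00029884]), 'joint_efforts': array([ 1.09494482e-03, -4.31246996e+01, -2.44226038e+01,  7.19908183e-02,
        5.60121203e-02, -1.67094618e-04]), 'tool_pos': array([0.11481223, 0.51189301, 0.24001778]), 'tool_rot': array([-3.14001333e+00, -2.25298277e-04,  2.92079994e+00]), 'contact_force': array([ 0.02228302,  0.05098831, -0.06402839]), 'torque': array([-0.01979136, -0.02846504, -0.05267226]), 'opening': 0.09170288181557684}
top [0.51985621 0.00167128 1.53481602]
drive_unit 0.69 [316.5 171.   12.2  13.6] [ 0.7245 -0.0022  0.1   ] 314.5 172.5
grip_fast_side 0.23 [337.8 194.6  41.2   7.2] [ 0.6411 -0.0731  0.1   ] 338.2 195.0
handpiece 0.74 [336.6 194.3  35.6   4.2] [ 0.6422 -0.069   0.1   ] 339.0 194.9
scene [1.49122762 0.60725294 1.29888583]
drive_unit 0.82 [309.8 194.6  81.4  67.2] [ 0.6316 -0.0385  0.1   ] 311.5 195.6
handpiece 0.56 [299.9 189.7  38.9  26.5] [ 0.6334 -0.0781  0.1   ] 299.3 189.8
```

```bash
python3 - <<'E'
import cv2
a=cv2.imread('pics/top0.png');cv2.imwrite('pics/top0c.png',cv2.resize(a[140:290,220:420],None,fx=4,fy=4,interpolation=cv2.INTER_CUBIC))
a=cv2.imread('pics/scene0.png');cv2.imwrite('pics/scene0c.png',cv2.resize(a[130:280,220:420],None,fx=4,fy=4,interpolation=cv2.INTER_CUBIC))
E
```

```text
(no output)
```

View pics/top0.png

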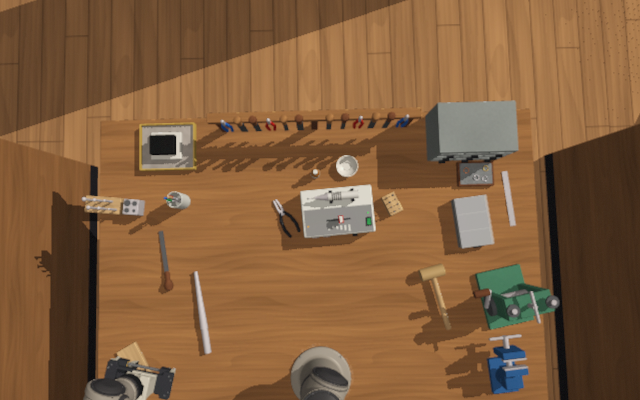

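View pics/top0c.png

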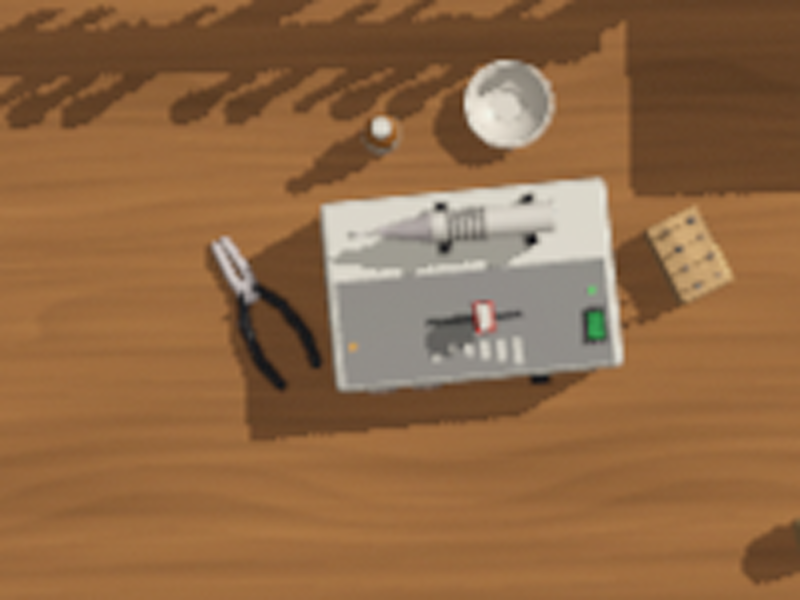

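View pics/scene0c.png

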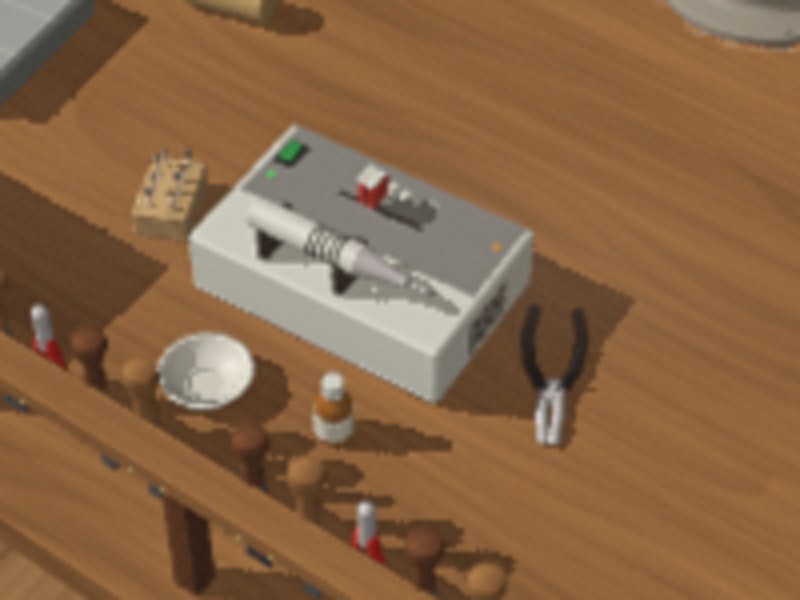

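```bash
python3 - <<'E'
from h import *
d=cams.read_camera("top")
c=[(300.5,191.25),(371,185),(375.5,230.75),(305,237.5)]
P=np.array([ray(d,*p,.075) for p in c]); print(P.round(4))
bl,br,fr,fl=P
print([np.linalg.norm(a-b).round(4) for a,b in((bl,br),(fl,fr),(bl,fl),(br,fr))])
ey=(bl-br)+(fl-fr); yaw=np.arctan2(ey[1],ey[0])-np.pi/2
ex=(bl-fl)+(br-fr); print(yaw,np.arctan2(ex[1],ex[0]))
C=P.mean(0);C[2]=0
R=np.array([[np.cos(yaw),-np.sin(yaw),0],[np.sin(yaw),np.cos(yaw),0],[0,0,1]])
g=lambda u,v,z:(R.T@(ray(d,220+u/4,140+v/4,z)-C)).round(4)
print("C",C)
print("slot",g(428,322,.075),g(521,314,.075),"top",g(484,317,.113))
s=cams.read_camera("scene")
for n,p in dict(bl=(.0825,.125,.075),fr=(-.0825,-.125,.075),fl=(-.0825,.125,.075),br=(.0825,-.125,.075),off=(-.03,.035,.075),fast=(-.03,-.035,.075)).items():
    X=C+R@p; print(n,X.round(4),"scene crop px",((proj(s,X)-[220,130])*4).round(0))
E
```

```text
[[ 0.6583  0.0554  0.075 ]
 [ 0.6738 -0.191   0.075 ]
 [ 0.5144 -0.201   0.075 ]
 [ 0.4971  0.0434  0.075 ]]
[np.float64(0.2468), np.float64(0.245), np.float64(0.1617), np.float64(0.1597)]
0.06698445762753846 0.06850443470349772
C [ 0.58591068 -0.07329388  0.        ]
slot [-0.0292  0.041   0.075 ] [-0.0297 -0.0399  0.075 ] top [-0.0302 -0.0055  0.113 ]
bl [0.6599 0.0569 0.075 ] scene crop px [434. 352.]
fr [ 0.512  -0.2035  0.075 ] scene crop px [291. 116.]
fl [0.4952 0.0459 0.075 ] scene crop px [533. 225.]
br [ 0.6766 -0.1925  0.075 ] scene crop px [182. 230.]
off [ 0.5536 -0.0404  0.075 ] scene crop px [412. 222.]
fast [ 0.5583 -0.1102  0.075 ] scene crop px [343. 191.]
```

servo_tool:
  targets: "-35 -30 0 0; -35 -30 0 0; -35 -30 0 0; -35 -30 0 0; -35 -30 0 0; -35 -30 0 0; -35 -30 0 0; -35 -30 0 0; -35 -30 0 0; -35 -30 0 0; -35 -30 0 0; -35 -30 0 0; -35 -30 0 0; -35 -30 0 0; -35 -30 0 0; -35 -30 0 0; 0 0 0 0"
  hand: 0
  squeeze: 20

```text
time: 2.82
tool_pos: [0.5716, -0.0972, 0.2421]
tool_rot: [3.136, 0.007, 2.923]
contact_force: [-0.0, 0.3, 0.2]
opening: 0.0004
```

servo_tool:
  targets: "0 0 0 0.183; 0 0 0 0.183; 0 0 0 0.183; 0 0 0 0.183; 0 0 0 0.183; 0 0 0 0.183; 0 0 0 0.183; 0 0 0 0"

```text
time: 3.82
tool_pos: [0.5671, -0.0899, 0.2423]
tool_rot: [3.137, -0.008, 1.611]
contact_force: [-0.4, 0.0, -0.4]
opening: 0.0002
```

```bash
python3 - <<'E'
from h import *
s=telemetry.observe(); print(s["time"],s["tool_pos"],s["tool_rot"],s["qpos"],s["opening"],s["contact_force"])
d=cams.read_camera("wrist"); save(d,"w1")
E
```

```text
3.825 [ 0.56706424 -0.08993785  0.2422525 ] [ 3.13722139 -0.00759357  1.61138097] [-0.2953564   0.43000389  1.38442032  0.00887566  1.32555399 -0.33807244] 0.0002462297165346664 [-0.41581819  0.0031165  -0.38624606]
```

View pics/w1.png

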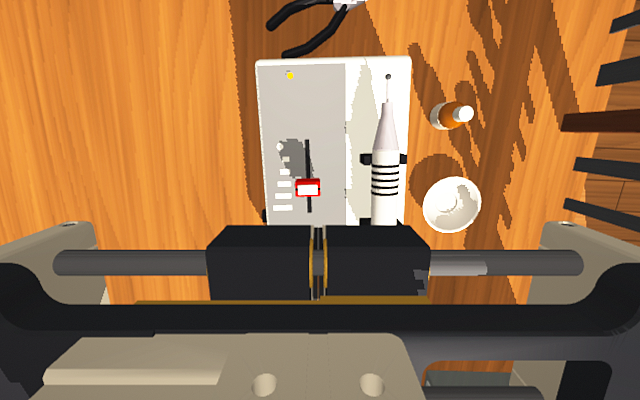

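```bash
python3 - <<'E'
from h import *
d=cams.read_camera("wrist"); print("cam",-np.array(d["R"]).T@d["t"])
save(d,"w1c",(240,40,440,230),4)
C=np.array([ 0.58591068,-0.07329388,0]);yaw=.067
R=np.array([[np.cos(yaw),-np.sin(yaw),0],[np.sin(yaw),np.cos(yaw),0],[0,0,1]])
g=lambda u,v,z:(R.T@(ray(d,u,v,z)-C)).round(4)
print("fl,bl",g(256,62,.075),g(411,56,.075),"slot",g(308,140,.075),g(309,212,.075),"crown",g(308,188.5,.113))
for y in (.035,-.007,-.035): print(y,proj(d,C+R@[-.03,y,.075]))
for q in ["speed_lever","lever_top","grip_fast_side","grip_off_side"]:
  for r in cams.cut_out(d,q)[:2]: print(q,r["score"],r["extent"])
E
```

```text
cam [ 0.56527004 -0.0246012   0.3870666 ]
fl,bl [-0.0779  0.1198  0.075 ] [0.0819 0.1215 0.075 ] slot [-0.027   0.0398  0.075 ] [-0.0287 -0.0429  0.075 ] crown [-0.0275 -0.0069  0.113 ]
0.035 [305.40355936 144.49379371]
-0.007 [306.76341835 181.898692  ]
-0.035 [307.62198764 205.51488852]
speed_lever 0.56 [305.6, 187.7, 24.6, 17.3]
speed_lever 0.49 [335.2, 140.3, 152.3, 172.6]
lever_top 0.74 [306.5, 186.9, 24.8, 20.1]
grip_fast_side 0.6 [307.4, 194.7, 25.1, 6.0]
grip_off_side 0.56 [306.2, 182.6, 26.3, 10.1]
```

View pics/w1c.png

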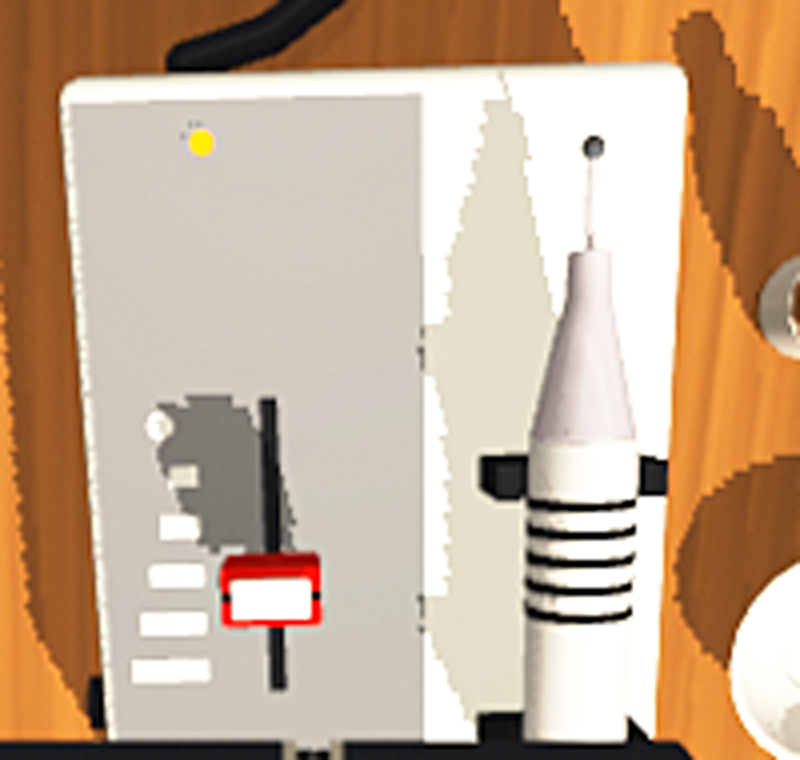

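servo_tool:
  targets: "0 0 0 -0.027; -15 -4.5 0 0; -15 -4.5 0 0; 0 0 0 0; 0 0 20 0; 0 0 20 0; 0 0 15 0; 0 0 0 0; 0 0 0 0"

```text
time: 5.25
tool_pos: [0.5607, -0.1251, 0.1862]
tool_rot: [3.135, -0.007, 1.639]
contact_force: [0.7, 0.2, 0.9]
opening: 0.0001
```

```bash
cat >> h.py <<'E'
C=np.array([ 0.58591068,-0.07329388,0]);yaw=.067
R=np.array([[np.cos(yaw),-np.sin(yaw),0],[np.sin(yaw),np.cos(yaw),0],[0,0,1]])
def st():
    s=telemetry.observe(); print(round(s["time"],2),"unit",(R.T@(s["tool_pos"]-C)*1000).round(1),"rot",s["tool_rot"].round(3),"F unit",(R.T@s["contact_force"]).round(1)); return s
E
python3 -c "
from h import *
st(); d=cams.read_camera('scene'); save(d,'s2',(220,130,420,280),4); d=cams.read_camera('wrist'); save(d,'w2')"
```

```text
5.25 unit [-28.7 -50.  186.2] rot [ 3.135 -0.007  1.639] F unit [0.7 0.2 0.9]
```

View pics/s2.png

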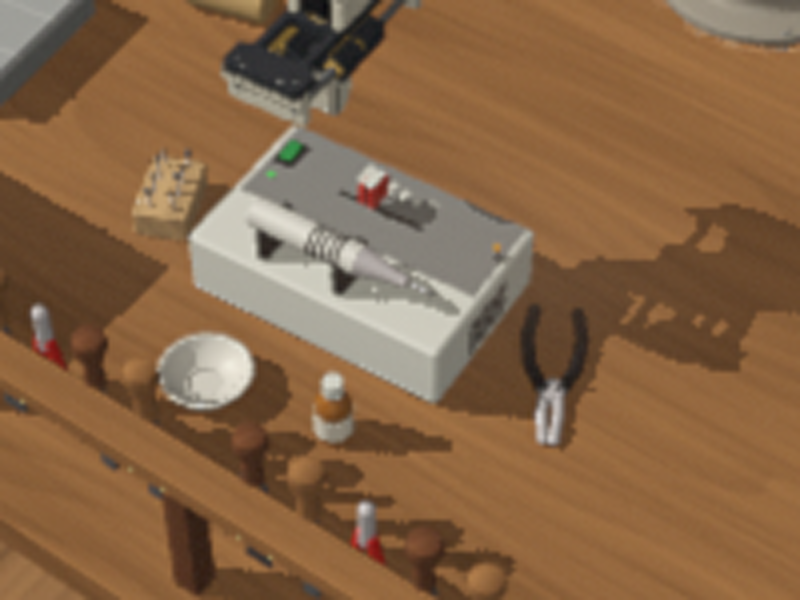

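View pics/w2.png

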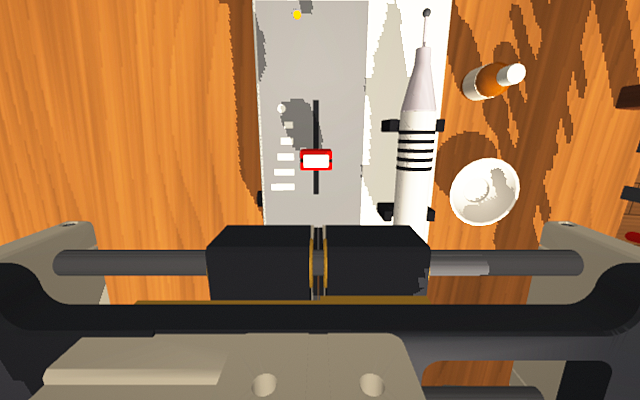

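servo_tool:
  targets: "0 0 20 0; 0 0 20 0; 0 0 20 0; 0 0 10 0; 0 0 5 0; 0 0 3 0; 0 0 0 0; 0 0 0 0"

```text
time: 6.35
tool_pos: [0.5648, -0.1256, 0.1117]
tool_rot: [3.125, -0.002, 1.639]
contact_force: [0.2, 0.0, 0.1]
opening: 0.0005
```

```bash
python3 -c "
from h import *
st(); d=cams.read_camera('scene'); save(d,'s3',(220,130,420,280),4); d=cams.read_camera('wrist'); save(d,'w3')"
```

```text
6.35 unit [-24.6 -50.8 111.7] rot [ 3.125e+00 -2.000e-03  1.639e+00] F unit [ 0.2 -0.   0.1]
```

View pics/s3.png

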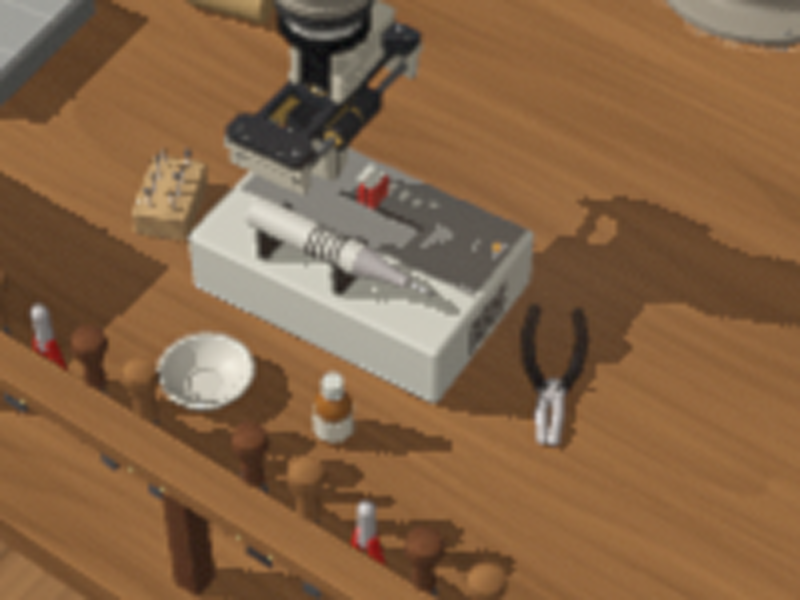

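View pics/w3.png

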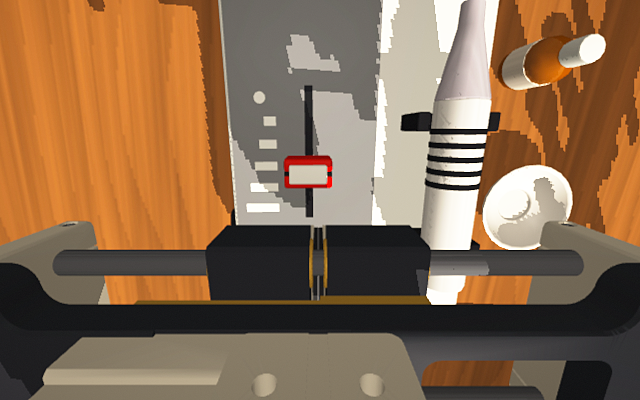

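servo_tool:
  targets: "0 -4 5 0; 5 0 0 0; 5 0 0 0; 5 0 0 0; 0 0 0 0; 0 0 0 0"

```text
time: 7.2
tool_pos: [0.5595, -0.1094, 0.1065]
tool_rot: [3.124, -0.002, 1.64]
contact_force: [-0.8, -0.7, -0.8]
opening: 0.0006
```

```bash
python3 -c "
from h import *
st()"
```

```text
7.2 unit [-28.8 -34.3 106.5] rot [ 3.124e+00 -2.000e-03  1.640e+00] F unit [-0.8 -0.7 -0.8]
```

servo_tool:
  targets: "3 0 0 0; 2 0 0 0; 2 0 0 0; 0 0 0 0"

```text
time: 7.7
tool_pos: [0.559, -0.1021, 0.1065]
tool_rot: [3.124, -0.002, 1.639]
contact_force: [0.3, -0.2, 0.3]
opening: 0.0003
```

```bash
python3 -c "
from h import *
st(); d=cams.read_camera('wrist'); save(d,'w4')"
```

```text
7.7 unit [-28.8 -27.  106.5] rot [ 3.124e+00 -2.000e-03  1.639e+00] F unit [ 0.3 -0.2  0.3]
```

View pics/w4.png

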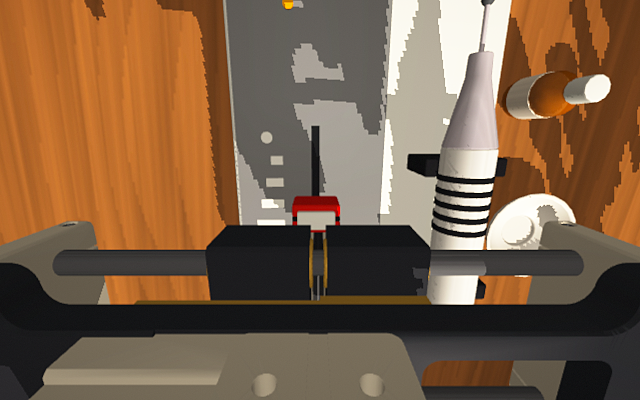

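servo_tool:
  targets: "1 0 0 0; 1 0 0 0"

```text
time: 8.0
tool_pos: [0.5589, -0.1007, 0.1065]
tool_rot: [3.124, -0.001, 1.639]
contact_force: [0.0, -3.4, -0.4]
opening: 0.0003
```

servo_tool:
  targets: "1 0 0 0"

```text
time: 8.12
tool_pos: [0.5589, -0.1004, 0.1066]
tool_rot: [3.124, 0.0, 1.639]
contact_force: [0.1, -4.4, 0.1]
opening: 0.0004
```

servo_tool:
  targets: "1 0 0 0"

```text
time: 8.25
tool_pos: [0.5589, -0.1003, 0.1066]
tool_rot: [3.124, 0.002, 1.639]
contact_force: [0.1, -5.5, -0.2]
opening: 0.0005
```

servo_tool:
  targets: "1 0 0 0"

```text
time: 8.38
tool_pos: [0.5589, -0.1003, 0.1066]
tool_rot: [3.124, 0.003, 1.639]
contact_force: [0.3, -6.3, -0.5]
opening: 0.0003
```

servo_tool:
  targets: "1 0 0 0"

```text
time: 8.5
tool_pos: [0.5589, -0.1003, 0.1066]
tool_rot: [3.124, 0.005, 1.639]
contact_force: [-1.3, -6.0, -2.2]
opening: 0.0004
```

servo_tool:
  targets: "2 0 0 0; 2 0 0 0"

```text
time: 8.75
tool_pos: [0.5588, -0.099, 0.1067]
tool_rot: [3.123, 0.009, 1.639]
contact_force: [-0.5, -4.6, -1.0]
opening: 0.0005
```

servo_tool:
  targets: "2 0 0 0; 2 0 0 0"

```text
time: 9.0
tool_pos: [0.5586, -0.0956, 0.1067]
tool_rot: [3.123, 0.01, 1.638]
contact_force: [-0.2, -1.0, -0.3]
opening: 0.0006
```

servo_tool:
  targets: "2 0 0 0; 2 0 0 0"

```text
time: 9.25
tool_pos: [0.5582, -0.0904, 0.1066]
tool_rot: [3.123, 0.008, 1.638]
contact_force: [0.3, 0.2, -0.1]
opening: 0.0002
```

servo_tool:
  targets: "2 0 0 0; 2 0 0 0"

```text
time: 9.5
tool_pos: [0.5579, -0.0862, 0.1066]
tool_rot: [3.123, 0.009, 1.639]
contact_force: [-0.6, -8.3, -0.4]
opening: 0.0003
```

servo_tool:
  targets: "2 0 0 0; 2 0 0 0"

```text
time: 9.75
tool_pos: [0.5578, -0.0844, 0.1067]
tool_rot: [3.123, 0.013, 1.64]
contact_force: [0.3, -4.4, -0.6]
opening: 0.0008
```

servo_tool:
  targets: "2 0 0 0; 2 0 0 0; 2 0 0 0"

```text
time: 10.12
tool_pos: [0.5573, -0.0776, 0.1066]
tool_rot: [3.123, 0.013, 1.639]
contact_force: [-0.2, -0.3, -0.4]
opening: 0.0001
```

servo_tool:
  targets: "2 0 0 0; 2 0 0 0; 2 0 0 0"

```text
time: 10.5
tool_pos: [0.5569, -0.0718, 0.1066]
tool_rot: [3.123, 0.014, 1.64]
contact_force: [-0.8, -9.5, -1.4]
opening: 0.0002
```

servo_tool:
  targets: "2 0 0 0; 2 0 0 0"

```text
time: 10.75
tool_pos: [0.5567, -0.0692, 0.1066]
tool_rot: [3.123, 0.017, 1.64]
contact_force: [-0.3, -2.6, 0.7]
opening: 0.0005
```

servo_tool:
  targets: "2 0 0 0; 2 0 0 0"

```text
time: 11.0
tool_pos: [0.5564, -0.0645, 0.1065]
tool_rot: [3.123, 0.016, 1.64]
contact_force: [0.2, -0.5, 0.2]
opening: -0.0
```

servo_tool:
  targets: "2 0 0 0; 2 0 0 0"

```text
time: 11.25
tool_pos: [0.556, -0.0594, 0.1064]
tool_rot: [3.123, 0.015, 1.64]
contact_force: [-0.0, 0.1, 0.7]
opening: 0.0007
```

servo_tool:
  targets: "1 0 0 0; 1 0 0 0"

```text
time: 11.5
tool_pos: [0.556, -0.0589, 0.1064]
tool_rot: [3.123, 0.018, 1.641]
contact_force: [-0.6, -5.9, -0.1]
opening: 0.0003
```

servo_tool:
  targets: "1 0 0 0"

```text
time: 11.62
tool_pos: [0.556, -0.0589, 0.1065]
tool_rot: [3.123, 0.02, 1.641]
contact_force: [-0.1, -6.4, 0.0]
opening: 0.0004
```

```bash
python3 -c "
from h import *
st(); d=cams.read_camera('scene'); save(d,'s5',(220,130,420,280),4); d=cams.read_camera('wrist'); save(d,'w5')"
```

```text
11.62 unit [-28.9  16.3 106.5] rot [3.123 0.02  1.641] F unit [-0.6 -6.3  0. ]
```

View pics/s5.png

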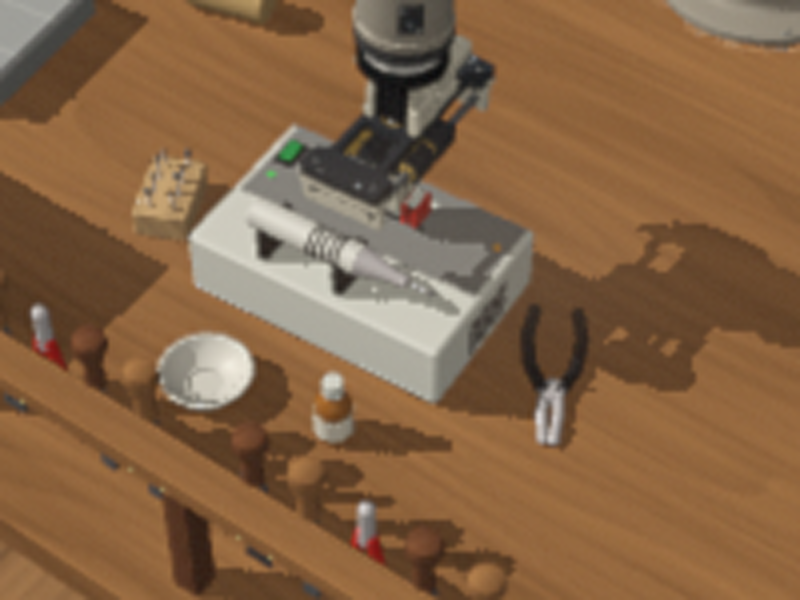

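View pics/w5.png

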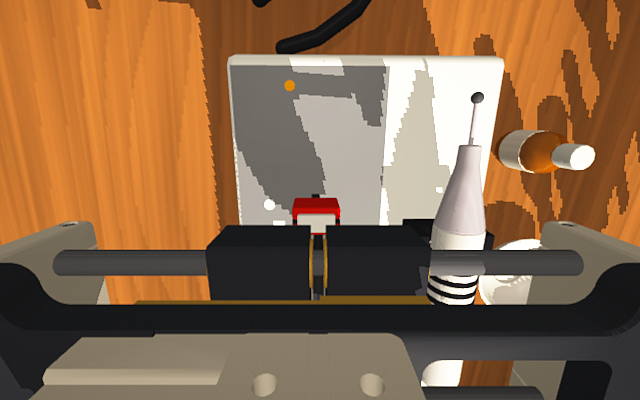

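servo_tool:
  targets: "-4 0 0 0; -5 0 0 0; 0 0 0 0; 0 0 -15 0; 0 0 -15 0; 0 0 -15 0; 0 0 0 0; 15 0 0 0; 15 0 0 0; 15 0 0 0; 13 0 0 0; 0 0 0 0; 0 0 0 0"

```text
time: 13.35
tool_pos: [0.5509, -0.0035, 0.1536]
tool_rot: [3.123, 0.018, 1.643]
contact_force: [-0.1, -0.8, 0.1]
opening: 0.0003
```

```bash
python3 -c "
from h import *
st(); d=cams.read_camera('scene'); save(d,'s6',(220,130,420,280),4); d=cams.read_camera('top'); save(d,'t6',(220,140,420,290),4)"
```

```text
13.35 unit [-30.2  72.  153.6] rot [3.123 0.018 1.643] F unit [-0.1 -0.8  0.1]
```

View pics/s6.png

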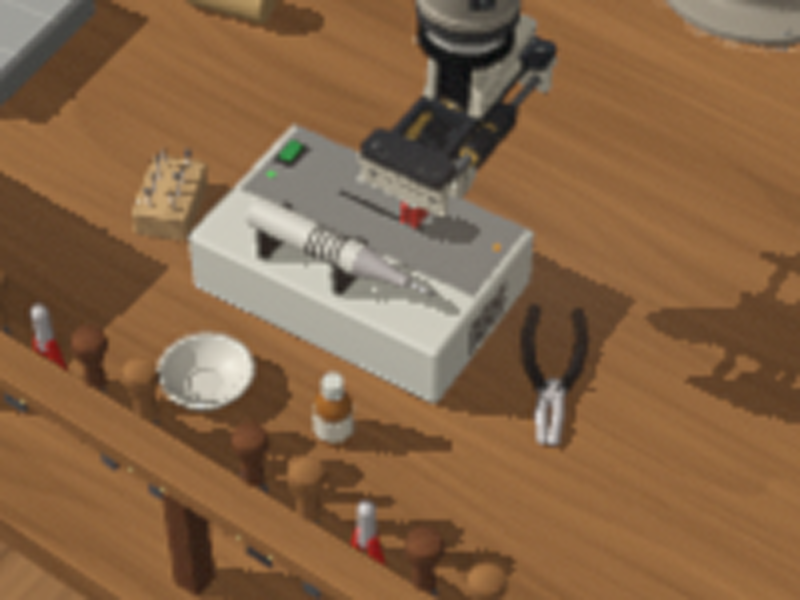

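View pics/t6.png

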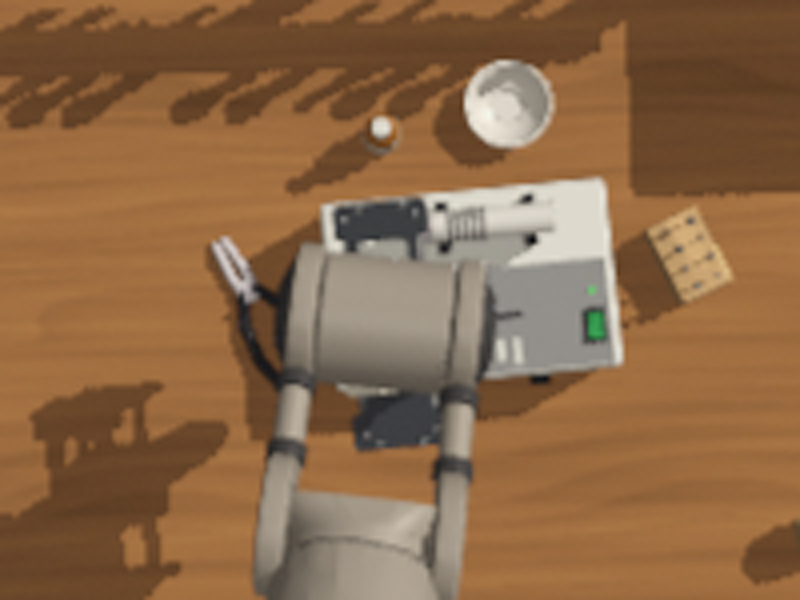

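servo_tool:
  targets: "0 0 15 0; 0 0 15 0; 0 0 10 0; 0 0 4 0; 0 0 0 0; 0 0 0 0"

```text
time: 14.2
tool_pos: [0.5515, -0.0058, 0.1055]
tool_rot: [3.125, 0.018, 1.64]
contact_force: [1.1, -0.9, 0.6]
opening: 0.0004
```

```bash
python3 -c "
from h import *
st()"
```

```text
14.2 unit [-29.8  69.7 105.5] rot [3.125 0.018 1.64 ] F unit [ 1.1 -1.   0.6]
```

servo_tool:
  targets: "-4 0 0 0; -4 0 0 0; -3 0 0 0; 0 0 0 0; 0 0 0 0"

```text
time: 14.82
tool_pos: [0.5529, -0.0178, 0.1069]
tool_rot: [3.123, 0.019, 1.64]
contact_force: [0.6, -0.4, -0.3]
opening: 0.0005
```

servo_tool:
  targets: "-1 0 0 0; -1 0 0 0"

```text
time: 15.08
tool_pos: [0.553, -0.0198, 0.1069]
tool_rot: [3.123, 0.019, 1.64]
contact_force: [0.2, 0.2, -0.2]
opening: 0.0006
```

servo_tool:
  targets: "-1 0 0 0; -1 0 0 0"

```text
time: 15.32
tool_pos: [0.5531, -0.0215, 0.1069]
tool_rot: [3.123, 0.018, 1.64]
contact_force: [-0.2, 3.3, 0.8]
opening: 0.0003
```

servo_tool:
  targets: "-1 0 0 0"

```text
time: 15.45
tool_pos: [0.5531, -0.0218, 0.1069]
tool_rot: [3.123, 0.017, 1.64]
contact_force: [-0.2, 5.3, 0.7]
opening: 0.0006
```

servo_tool:
  targets: "-1 0 0 0"

```text
time: 15.58
tool_pos: [0.5531, -0.0219, 0.107]
tool_rot: [3.123, 0.015, 1.64]
contact_force: [1.4, 6.0, 0.4]
opening: 0.0005
```

servo_tool:
  targets: "-2 0 0 0; -2 0 0 0"

```text
time: 15.82
tool_pos: [0.5533, -0.0234, 0.107]
tool_rot: [3.123, 0.011, 1.64]
contact_force: [-0.5, 5.3, 0.4]
opening: 0.0004
```

servo_tool:
  targets: "-2 0 0 0; -1.5 0 0 0"

```text
time: 16.08
tool_pos: [0.5535, -0.0266, 0.107]
tool_rot: [3.123, 0.011, 1.641]
contact_force: [-1.4, 1.3, -0.5]
opening: 0.0002
```

servo_tool:
  targets: "-1.5 0 0 0; -1 0 0 0"

```text
time: 16.32
tool_pos: [0.5537, -0.0302, 0.107]
tool_rot: [3.123, 0.012, 1.641]
contact_force: [0.5, 0.3, -0.5]
opening: 0.0005
```

Past the first midpoint; the lever should be at click 1. Continue to touch it and push to click 2.

servo_tool:
  targets: "-2 0 0 0; -2 0 0 0"

```text
time: 16.58
tool_pos: [0.5541, -0.035, 0.1071]
tool_rot: [3.123, 0.013, 1.64]
contact_force: [0.9, 0.5, -0.3]
opening: 0.0007
```

servo_tool:
  targets: "-1 0 0 0; -1 0 0 0; -1 0 0 0"

```text
time: 16.95
tool_pos: [0.5541, -0.0359, 0.1072]
tool_rot: [3.123, 0.009, 1.64]
contact_force: [-0.2, 6.0, 1.2]
opening: 0.0005
```

servo_tool:
  targets: "-2 0 0 0; -2 0 0 0"

```text
time: 17.2
tool_pos: [0.5542, -0.0372, 0.1072]
tool_rot: [3.123, 0.005, 1.64]
contact_force: [-0.4, 5.3, 1.2]
opening: 0.0003
```

servo_tool:
  targets: "-2 0 0 0; -1.5 0 0 0"

```text
time: 17.45
tool_pos: [0.5544, -0.04, 0.1072]
tool_rot: [3.123, 0.004, 1.641]
contact_force: [0.9, 2.3, 0.3]
opening: 0.0003
```

servo_tool:
  targets: "-1.5 0 0 0; -1 0 0 0"

```text
time: 17.7
tool_pos: [0.5546, -0.0436, 0.1072]
tool_rot: [3.123, 0.005, 1.641]
contact_force: [1.3, 0.4, -0.7]
opening: 0.0002
```

servo_tool:
  targets: "-1 0 0 0; -1 0 0 0; 0 0 0 0"

```text
time: 18.08
tool_pos: [0.5548, -0.0466, 0.1073]
tool_rot: [3.123, 0.006, 1.64]
contact_force: [-0.1, -0.5, 0.7]
opening: 0.0008
```

servo_tool:
  targets: "-1.5 0 0 0; -1.5 0 0 0"

```text
time: 18.32
tool_pos: [0.555, -0.0495, 0.1073]
tool_rot: [3.123, 0.006, 1.64]
contact_force: [-0.2, 3.2, 0.3]
opening: 0.0004
```

servo_tool:
  targets: "-1 0 0 0; -1 0 0 0"

```text
time: 18.58
tool_pos: [0.555, -0.0499, 0.1073]
tool_rot: [3.123, 0.003, 1.64]
contact_force: [1.1, 6.3, 1.3]
opening: 0.0005
```

Contact at click 2 (-0.0499, as predicted). Last click: midpoint at about -0.0569.

servo_tool:
  targets: "-2 0 0 0; -2 0 0 0"

```text
time: 18.82
tool_pos: [0.5551, -0.0511, 0.1074]
tool_rot: [3.123, -0.001, 1.64]
contact_force: [0.6, 4.9, 0.7]
opening: 0.0004
```

servo_tool:
  targets: "-1.5 0 0 0; -1 0 0 0"

```text
time: 19.08
tool_pos: [0.5552, -0.0527, 0.1074]
tool_rot: [3.123, -0.003, 1.641]
contact_force: [-0.8, 2.8, 0.0]
opening: 0.0004
```

servo_tool:
  targets: "-1 0 0 0"

```text
time: 19.2
tool_pos: [0.5553, -0.0538, 0.1074]
tool_rot: [3.123, -0.002, 1.641]
contact_force: [0.4, 1.8, 0.1]
opening: 0.0005
```

servo_tool:
  targets: "-1 0 0 0; -1 0 0 0"

```text
time: 19.45
tool_pos: [0.5555, -0.0568, 0.1074]
tool_rot: [3.123, -0.001, 1.641]
contact_force: [0.3, 0.3, -0.3]
opening: 0.0004
```

servo_tool:
  targets: "-1 0 0 0; 0 0 0 0"

```text
time: 19.7
tool_pos: [0.5556, -0.0587, 0.1073]
tool_rot: [3.123, -0.0, 1.64]
contact_force: [0.0, -0.0, 0.3]
opening: 0.0006
```

```bash
python3 -c "
from h import *
st()
d=cams.read_camera('scene'); save(d,'s7',(220,130,420,280),4)"
```

```text
19.7 unit [-29.2  16.6 107.3] rot [ 3.123 -0.     1.64 ] F unit [ 0.  -0.   0.3]
```

View pics/s7.png

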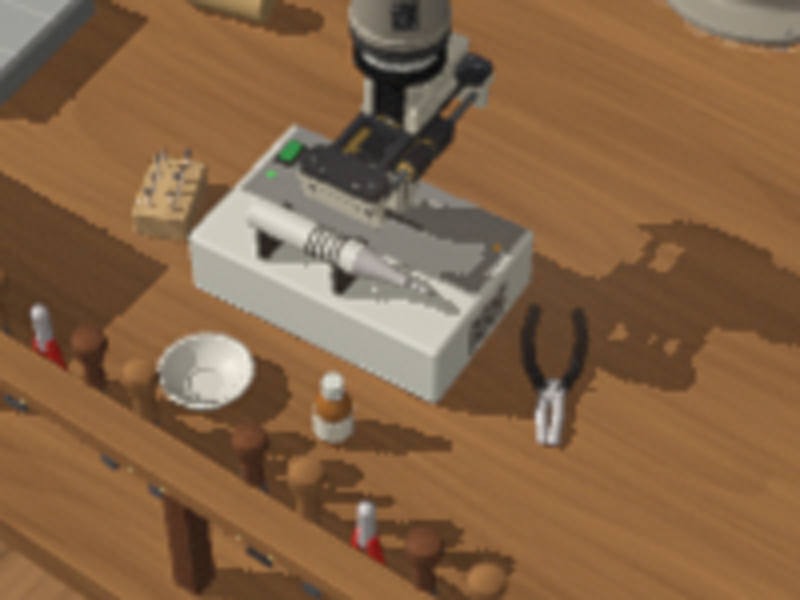

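servo_tool:
  targets: "4 0 0 0; 5 0 0 0; 0 0 0 0; 0 0 -20 0; 0 0 -20 0; 0 0 -20 0; 0 0 -20 0; 0 0 -20 0; 0 0 0 0; -20 0 0 0; -20 0 0 0; -20 0 0 0; -20 0 0 0; 0 0 0 0; 0 0 0 0"

```text
time: 21.62
tool_pos: [0.5574, -0.1354, 0.2061]
tool_rot: [3.13, -0.002, 1.64]
contact_force: [0.2, 1.1, 0.6]
opening: 0.0002
```

```bash
python3 -c "
from h import *
st(); d=cams.read_camera('scene'); save(d,'s8',(220,130,420,280),4); d=cams.read_camera('wrist'); save(d,'w8',(240,0,440,230),3)
for q in ['lever_top','grip_fast_side','grip_off_side']:
  for r in cams.cut_out(d,q)[:1]: e=r['extent'];print(q,r['score'],e,(R.T@(ray(d,e[0],e[1],.105)-C)).round(4))
"
```

```text
21.62 unit [-32.6 -60.  206.1] rot [ 3.13e+00 -2.00e-03  1.64e+00] F unit [0.3 1.1 0.6]
lever_top 0.55 [321.4, 145.9, 31.3, 22.4] [-0.0267 -0.0084  0.105 ]
grip_fast_side 0.51 [319.9, 151.2, 28.6, 6.7] [-0.028 -0.013  0.105]
grip_off_side 0.44 [319.9, 139.5, 28.9, 6.6] [-0.0281 -0.003   0.105 ]
```

View pics/s8.png

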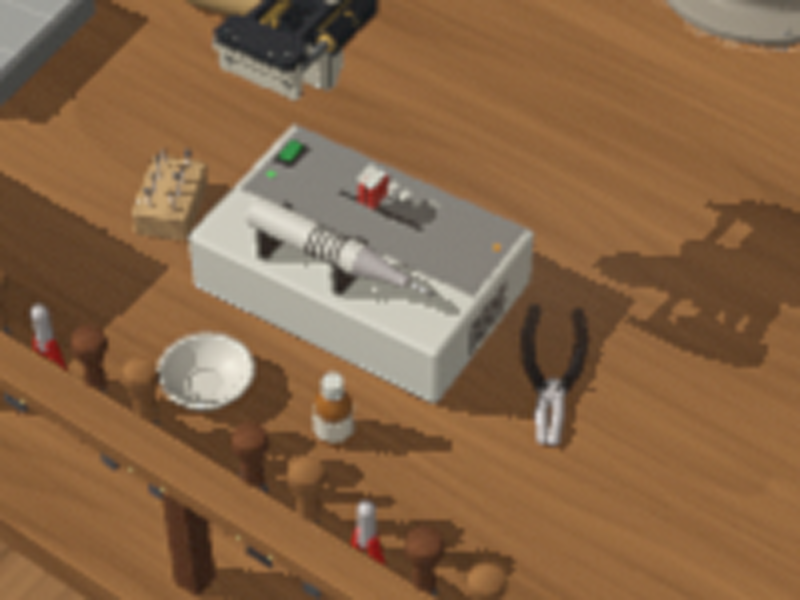

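View pics/w8.png

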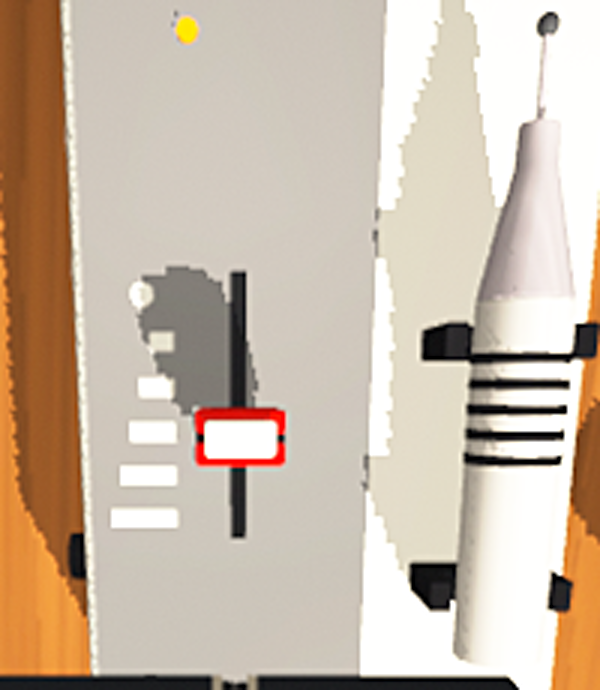

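The lever stands beside the third bar, at wrist-crop (240,437) with the bar at (153,432). In the scene picture it is at (373,185), exactly where it started, which was the third click. Nothing else has moved, and the arm is clear.

```bash
python3 -c "
from h import *
robot.hand_in()"
```

```text
the job is handed in; nothing more can be done
```

The speed lever stands at the third click, and the job is handed in at about 22 s of the 64 s allowed.

**Pushing to off:** With the gripper shut, I pushed the lever's fast side from its starting place at the third click back to the off stop. The motion was about 41.5 mm against the nominal 42 mm. It ended beside the white dot, held against the stop with about 6 N.

**Pushing to the third click:** I lifted over the lever and pushed its off side back through the clicks. Contact came at the off stop and at clicks one and two, each 14 mm apart. On the last click I stopped 2 mm past the midpoint and let the lever snap in. The largest force I read was about 9.5 N.

**Last checks:**
- **Lever position:** The wrist picture shows the lever beside the third bar. The scene picture shows it exactly where it stood at the start.
- **Position estimate:** The networks put the lever at about -8 mm along the slot, against a nominal -7 mm. That is within the calibration error.
- **Surroundings:** The handpiece and the nearby objects look unmoved, and the fingertips are about 80 mm above the lever, touching nothing. I did not check the far items (the flat file, the needle-file cup and the findings box) again at the end, but the arm did not go near them while working at the unit.

No check failed.

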